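# Put the sensor cases away in the ready bay of the dry store

### The arm

A 6-joint arm with a two-finger parallel gripper is mounted at the origin on the work surface. World frame = base frame: x ahead of the robot, y to its left, z up, the work surface at z = 0. Lengths are in m, angles in degrees, forces in N, time in s.
With the tool pointing down it reaches from about 0.4 to 0.825 m from the base axis. Payload 7 kg.
Tool frame: the origin (TCP) lies midway between the tips of the shut fingers; the grasp point (between the pads) lies 19 mm behind it; z points along the fingers, y is the direction in which the jaws open and shut (so a half turn about z gives the same grasp; the last joint's range is limited). The gripper opens to 88 mm and grips with 3 to 60 N. Pads are 19 mm wide; open, the fingers measure 130 mm over their backs; the gripper's body (78 mm by 193 mm) begins 47 mm behind the grasp point.
Start: joints at [80.334, 20.546, 0.682, 0, -70.136, -16.507], TCP at [0.298, 0.606, 0.227] pointing down, gripper open.
Joint ranges: [-176.03, 176.03], [-82.01, 121.73], [-58.28, 71.71], [-173.87, 95.51], [-174.79, -0.11], [-173.66, 173.66]. Speed limits (degrees/s): [136.94, 136.94, 172.46, 180, 180, 180].

### API

Orientations are given as a 3x3 rotation matrix whose columns are the frame's x, y, z axes.
In Python, from rig import robot gives the robot as it stands. Calls block until the motion is done:
- robot.goto(position, orientation): joint-space move of the TCP to a pose.
- robot.servo_line(position, ori=None, speed=0.15): straight line of the TCP; ori=None keeps the orientation; speed is the mean speed in m/s.
- robot.movej(angles): joint-space move.
- robot.move_gripper(opening): opening from 0.0 (shut) to 1.0 (fully open); the grip force is fixed at half the most; returns when the fingers have stopped.
- robot.dwell(seconds).
- robot.ik(position, orientation): joint angles nearest the present ones, or None.
- robot.grab_frame(name): name is "scene" or "top" or "wrist"; returns (picture, depth): 420x560x3 uint8, red, green, blue; 420x560 float32, m along the optical axis (not along the pixel's ray), 0 where there is no reading.
- robot.camera_info(name): a dict with "vfov" (degrees; the focal length in pixels is half the picture's height over the tangent of half this angle, whatever the lens; pixels are square), "cx", "cy" (the principal point, pixels), "view" (4x4, takes a point from world to camera coordinates); the wrist camera has in their place "T_tool_cam" (4x4, takes a point from camera to tool coordinates, whose origin is the TCP and whose axes are the flange's). Camera axes: x right, y down, z forward; pixel columns grow to the right and rows downward; lengths in m; the calibration is good to about 2 mm. A picture is of the moment at which its call begins: read the wrist's pose just before it. camera_info takes no time and is no camera call.
A pose or a line that the arm cannot do raises robot.Unreachable and nothing moves.
- robot.job_done(): hands the job in, once; it reports no verdict.
Readings, each from a call of its own:
- robot.read_t(): time.
- robot.read_qpos(): joint angles.
- robot.read_qvel(): joint speeds.
- robot.read_effort(): joint torques, N m.
- robot.read_position(): TCP position.
- robot.read_tcp_rot(): TCP orientation.
- robot.read_force(): force on the tool from outside, world axes, zero at the start.
- robot.read_ft_torque(): the same for the moment, N m.
- robot.read_grip_width(): opening from 0.0 (shut) to 1.0 (fully open).
Only numpy, scipy, OpenCV 4.12 (cv2) and the standard library are available. Lean on these libraries where they do the work, as an engineer would, in place of code of your own. Each camera call takes 0.05 s, during which the arm holds its last target.

### The job

Use the hook to pull out the tray of the store bay marked with the green tag, by the finger hole in its yellow tongue, and put the hook back on its rest. Stack all the sensor cases that are on the bench in that tray as one pile, largest at the bottom and smallest on top, with long sides parallel and no case overhanging the one under it, then push the loaded tray fully home. Leave the red-tagged bay shut and do not disturb the instruments lying about.

Things in the scene. Friction and masses are not known exactly. Their poses are not given: they have to be found in the camera images.
- store: fixed two-bay store on the robot's left, 170 deep x 310 wide x 138 high, clear roof and sides, green edging; origin: centre of underside. Its open front (its -x) faces roughly -y of the world, within 0.13 rad; its x points into the store, its y roughly back towards the robot (world -x), z up. Bay openings reach from 10 to 130 mm above the bench; a pile of four in a tray reaches 110 mm
- bay_near (a point): fixed point on top of the store's clear roof (138 mm above the bench), over the middle of the bay nearer the robot. Axes: the store's
- bay_far (a point): the same point, same axes, over the bay farther from the robot, 152 mm from the first
- tag_green: green disc, 48 across and 6 thick with a small white knob (14 high in all), fixed on the store's roof over one of the two bays, drawn at random: that bay's tray is the one to use
- tag_red: red disc of the same size, fixed on the roof over the other bay: its tray must stay shut
- tray_near (a joint): how far the tray of the bay near the robot is drawn out, m: 0 fully home (end stop), 0.165 fully out (end stop); it slides level along the store's x axis, outwards towards -x of the store. Starts home or up to 8 mm out. It slides with about 1.5 N of friction and stays where it is left
- tray_far (a joint): the same for the tray of the bay far from the robot
- tray_near_floor (a point): centre of the near tray's floor, on its upper face, 18 mm above the bench; axes as the store's; moves with the tray. Aluminium tray 150 (x) x 126 (y) outside, 140 x 116 inside, its rim 8 mm above its floor. Fully out (0.165), its rear edge is 15 mm clear of the store's front
- tray_far_floor (a point): the same for the far tray
- tray_near_hole (a point): centre of the upright 26 mm finger hole through the near tray's yellow tongue, at its upper face, 26 mm above the bench; axes as the store's; moves with the tray. Level tongue 6 thick, 48 wide, 20 mm of free space under it; its end face is 24 mm in front (store -x) of this point, good for pushing the tray home; when shut the store's front is 30 mm behind this point
- tray_far_hole (a point): the same for the far tray
- hook: loose pull hook, 120 g: orange handle bar 104 long (its x) x 14 wide x 18 high; from its +x end a 7 mm steel rod goes on to x = +90, then down 50 mm below the handle's axis, its end turned back 6 mm to the handle. Origin: centre of the handle's underside, z up. Starts level on its rest, leg down. Grip the handle across its width, between the saddles
- hook_tip (a point): lowest point of the hook's downward leg, on the leg's axis: 90 mm ahead of the hook's origin, 41.5 mm below it; axes as the hook's. The barb at the bottom reaches 10 mm from the leg's axis towards the handle and is 7 mm thick: lower it inside the hole, and before lifting out move it forward to the hole's middle
- hook_rest_seat (a point): where the hook's origin belongs: on the rest, 50 mm above the bench, x along the hook. The rest is a fixed 130 x 60 base plate, 6 thick, with two grey saddles 84 mm apart along x (each 10 thick, 36 wide; 26 mm between their cheeks, the cheeks 12 mm high above the seat)
- case_blue: blue, the largest: closed hard plastic sensor case (one piece, does not open), loose, 92 long (its x) x 66 wide (its y) x 26 high, with a dark seam round it and a white label on top; origin at the centre of its underside, z up. Always there. At the start it lies flat on the bench right of the robot's midline, long side roughly along x.
- case_grey: grey, the second largest: closed hard plastic sensor case (one piece, does not open), loose, 76 long (its x) x 50 wide (its y) x 24 high, with a dark seam round it and a white label on top; origin at the centre of its underside, z up. It may be absent in a run (then it has no pose). At the start it lies flat on the bench right of the robot's midline, long side roughly along x.
- case_orange: orange, the third: closed hard plastic sensor case (one piece, does not open), loose, 60 long (its x) x 36 wide (its y) x 22 high, with a dark seam round it and a white label on top; origin at the centre of its underside, z up. It may be absent in a run (then it has no pose). At the start it lies flat on the bench right of the robot's midline, long side roughly along x.
- case_black: black, the smallest: closed hard plastic sensor case (one piece, does not open), loose, 44 long (its x) x 22 wide (its y) x 20 high, with a dark seam round it and a white label on top; origin at the centre of its underside, z up. It may be absent in a run (then it has no pose). At the start it lies flat on the bench right of the robot's midline, long side roughly along x.
- tape_roll: grey roll of tape lying flat, 90 across, 20 high, loose; leave alone. Origin at the centre of its underside
- force_gauge: grey handheld force gauge lying flat, 75 (its x) x 170 (its y) x 32, long side roughly along x of the world, loose; leave alone. Origin at the centre of its underside
- load_cell: steel button load cell, 60 across, 38 high, loose; leave alone. Origin at the centre of its underside
There are look-alikes about, which are no part of the job. What is shaped like the case_black but orange is not meant.

How it is judged (in metres and radians):
On the way, in this order (a step that is already met when the one before it is completed fails the run):
1. the hook, in its finger hole, draws the green-tagged bay's tray (((horizontal distance between tag_green and bay_near below 0.05 m and value of joint tray_near above 0.03 m and contact force between hook and tray_near above 0.3 N) or (horizontal distance between tag_green and bay_far below 0.05 m and value of joint tray_far above 0.03 m and contact force between hook and tray_far above 0.3 N))), for 0.1 s.
2. the green-tagged bay's tray is drawn out at least 130 mm (((horizontal distance between tag_green and bay_near below 0.05 m and value of joint tray_near above 0.13 m) or (horizontal distance between tag_green and bay_far below 0.05 m and value of joint tray_far above 0.13 m))), for 0.2 s.
At the end, for the whole second after the job is handed in: all cases lie level and still in the green-tagged tray in one pile, largest lowest, long sides within 0.2 rad of parallel, none set over the edge of the one below by more than 1 mm; that tray is home within 6 mm; the hook lies level on its rest within 20 mm of its seat (((horizontal distance between tag_green and bay_near below 0.05 m and value of joint tray_near below 0.006 m and x of case_blue in the frame of tray_near_floor between -0.037 and 0.037 m and y of case_blue in the frame of tray_near_floor between -0.025 and 0.025 m and z of each of case_blue, case_grey, case_orange, case_black in the frame of tray_near_floor above -0.003 m and x of case_grey in the frame of tray_near_floor between -0.045 and 0.045 m and y of case_grey in the frame of tray_near_floor between -0.033 and 0.033 m and x of case_orange in the frame of tray_near_floor between -0.052 and 0.052 m and y of case_orange in the frame of tray_near_floor between -0.04 and 0.04 m and x of case_black in the frame of tray_near_floor between -0.059 and 0.059 m and y of case_black in the frame of tray_near_floor between -0.047 and 0.047 m) or (horizontal distance between tag_green and bay_far below 0.05 m and value of joint tray_far below 0.006 m and x of case_blue in the frame of tray_far_floor between -0.037 and 0.037 m and y of case_blue in the frame of tray_far_floor between -0.025 and 0.025 m and z of each of case_blue, case_grey, case_orange, case_black in the frame of tray_far_floor above -0.003 m and x of case_grey in the frame of tray_far_floor between -0.045 and 0.045 m and y of case_grey in the frame of tray_far_floor between -0.033 and 0.033 m and x of case_orange in the frame of tray_far_floor between -0.052 and 0.052 m and y of case_orange in the frame of tray_far_floor between -0.04 and 0.04 m and x of case_black in the frame of tray_far_floor between -0.059 and 0.059 m and y of case_black in the frame of tray_far_floor between -0.047 and 0.047 m)) and angle between each of case_blue, case_grey, case_orange, case_black's own z axis and vertical below 0.08 rad and linear speed of each of case_blue, case_grey, case_orange, case_black, hook below 0.02 m/s and x of case_grey in the frame of case_blue between -0.009 and 0.009 m and y of case_grey in the frame of case_blue between -0.009 and 0.009 m and z of each of case_grey, case_orange, case_black in the frame of case_blue above 0.023 m and angle between the x axis of each of case_grey, case_orange, case_black and the x axis of case_blue, either way round below 0.2 rad and x of case_orange in the frame of case_blue between -0.017 and 0.017 m and y of case_orange in the frame of case_blue between -0.016 and 0.016 m and x of case_black in the frame of case_blue between -0.025 and 0.025 m and y of case_black in the frame of case_blue between -0.023 and 0.023 m and x of case_orange in the frame of case_grey between -0.009 and 0.009 m and y of case_orange in the frame of case_grey between -0.008 and 0.008 m and z of each of case_orange, case_black in the frame of case_grey above 0.021 m and angle between the x axis of each of case_orange, case_black and the x axis of case_grey, either way round below 0.2 rad and x of case_black in the frame of case_grey between -0.017 and 0.017 m and y of case_black in the frame of case_grey between -0.015 and 0.015 m and x of case_black in the frame of case_orange between -0.009 and 0.009 m and y of case_black in the frame of case_orange between -0.008 and 0.008 m and z of case_black in the frame of case_orange above 0.019 m and angle between the x axis of case_black and the x axis of case_orange, either way round below 0.2 rad and horizontal distance between hook and hook_rest_seat below 0.02 m and z of hook in the frame of hook_rest_seat between -0.005 and 0.005 m and angle between hook's own z axis and vertical below 0.1 rad); the robot touches nothing.
It fails at once if the red-tagged bay's tray is drawn out beyond 25 mm ((horizontal distance between tag_red and bay_near below 0.05 m and value of joint tray_near above 0.025 m) or (horizontal distance between tag_red and bay_far below 0.05 m and value of joint tray_far above 0.025 m)).
It fails at once if the tape roll, the force gauge or the load cell is moved more than 25 mm (distance of any of tape_roll, force_gauge, load_cell from where it was at the start of the episode above 0.025 m).
Of case_grey, case_orange, case_black only 2 to 3 are there at a start; the rules pass over those that are not, and their reading is None.
At some moment in a run one of case_blue may be knocked a few centimetres aside while the robot is not near it.
It also fails if it takes over 210 s, if anything falls off the work surface, if the arm or the gripper's body presses on something with over 40 N, if the wrist force passes 120 N, or if a joint passes its speed limit or range.

## Working session

There is one attempt and no reset: what is moved stays moved. The work goes in short steps, each a Python script; the robot and the scene stay as the last script left them, time stands still between calls to the robot, and variables do not carry over. Pictures are saved under pics/ and viewed, and the job is handed in when it is done.

```bash
mkdir -p pics; ls; python3 - <<'E'
from rig import robot
import cv2,numpy as np
for n in ("scene","top","wrist"):
    p,d=robot.grab_frame(n); cv2.imwrite(f"pics/{n}0.png",p[:,:,::-1]); np.save(f"pics/{n}0d.npy",d)
    print(n,robot.camera_info(n))
print(robot.read_t(),robot.read_position(),robot.read_tcp_rot())
E
```

```text
pics
scene {'vfov': 42.00810758000159, 'cx': 285.1325020565797, 'cy': 216.33910756979495, 'view': array([[ 0.87171176,  0.48974018, -0.01652772, -0.40257865],
       [ 0.35709818, -0.65798986, -0.66297077, -0.21810721],
       [-0.33555849,  0.57201739, -0.74846282,  1.77392994],
       [ 0.        ,  0.        ,  0.        ,  1.        ]])}
top {'vfov': 52.715027828775874, 'cx': 285.3916409452045, 'cy': 212.1760512000897, 'view': array([[ 3.56729878e-02, -9.99363322e-01, -6.23631996e-04,
        -1.33416659e-01],
       [-9.76435328e-01, -3.47216393e-02, -2.12998726e-01,
         5.61600671e-01],
       [ 2.12841461e-01,  8.20723728e-03, -9.77052278e-01,
         1.11522677e+00],
       [ 0.00000000e+00,  0.00000000e+00,  0.00000000e+00,
         1.00000000e+00]])}
wrist {'vfov': 71.69400122862454, 'cx': 280.5905392405497, 'cy': 204.68362608199396, 'T_tool_cam': array([[ 1.55561977e-04, -9.53615248e-01, -3.01028131e-01,
         8.13778067e-02],
       [ 9.99999907e-01,  2.71531501e-05,  4.30751452e-04,
         8.29425327e-04],
       [-4.02597291e-04, -3.01028170e-01,  9.53615163e-01,
        -1.59251538e-01],
       [ 0.00000000e+00,  0.00000000e+00,  0.00000000e+00,
         1.00000000e+00]])}
0.15 [0.29759188 0.60545897 0.22585213] [[ 8.97433772e-01 -4.41149000e-01 -4.29028425e-04]
 [-4.41149190e-01 -8.97433030e-01 -1.16163176e-03]
 [ 1.27428408e-04  1.23175311e-03 -9.99999233e-01]]
```

View pics/scene0.png

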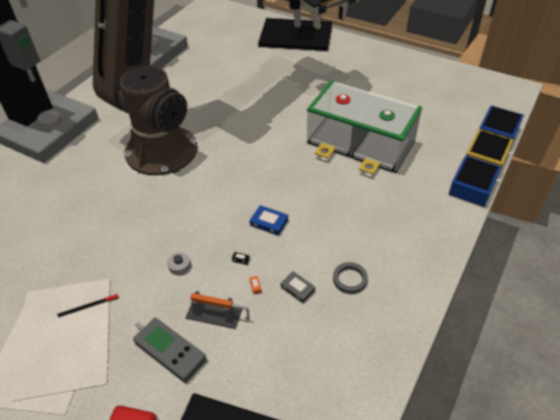

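View pics/top0.png

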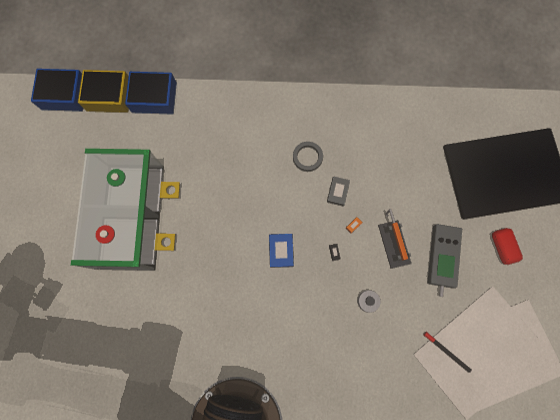

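View pics/wrist0.png

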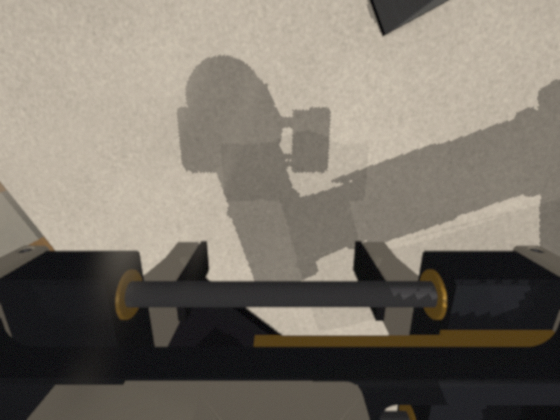

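The green tag is over the far bay (top ~(116,177)) and the red is over the near bay. Blue (282,250), grey (338,190) and black (335,252) are visible. The orange item at (354,225) may be the look-alike, so I'll measure it.

```bash
cat > h.py <<'E'
import numpy as np,cv2
from rig import robot
def K(ci): 
    return 210/np.tan(np.radians(ci["vfov"])/2)
def camT(n,pose=None):
    ci=robot.camera_info(n)
    if n=="wrist":
        T=np.eye(4);T[:3,3]=pose[0];T[:3,:3]=pose[1]; return ci,T@ci["T_tool_cam"]
    return ci,np.linalg.inv(ci["view"])
def px2z(n,u,v,z,pose=None):
    ci,T=camT(n,pose);f=K(ci)
    d=T[:3,:3]@np.array([(u-ci["cx"])/f,(v-ci["cy"])/f,1]); o=T[:3,3]
    return o+d*(z-o[2])/d[2]
def cloud(n,dep,pose=None):
    ci,T=camT(n,pose);f=K(ci)
    v,u=np.mgrid[:420,:560]
    P=np.stack([(u-ci["cx"])/f*dep,(v-ci["cy"])/f*dep,dep],-1)
    return P@T[:3,:3].T+T[:3,3]
def w2px(n,p,pose=None):
    ci,T=camT(n,pose);f=K(ci);q=np.linalg.inv(T)@np.append(p,1)
    return np.array([f*q[0]/q[2]+ci["cx"],f*q[1]/q[2]+ci["cy"]])
def down(yaw):
    "tool z down, tool y (jaw dir) at angle yaw (rad) in world"
    y=np.array([np.cos(yaw),np.sin(yaw),0]);z=np.array([0,0,-1.]);return np.stack([np.cross(y,z),y,z],1)
def shot(n,name):
    pose=(np.array(robot.read_position()),np.array(robot.read_tcp_rot()))
    p,d=robot.grab_frame(n); cv2.imwrite(f"pics/{name}.png",p[:,:,::-1]); np.savez(f"pics/{name}.npz",p=p,d=d,pos=pose[0],rot=pose[1]); return p,d,pose
E
python3 - <<'E'
from h import *
p=cv2.imread("pics/top0.png")[:,:,::-1];d=np.load("pics/top0d.npy");C=cloud("top",d)
for nm,u,v in [("green",116,177),("red",105,234),("blue",282,250),("grey",338,190),("black",335,252),("orange",354,225),("tongF",170,190),("tongN",165,242),("handle",400,240),("bench",250,320),("tape",308,142),("gauge",446,250)]:
    print(nm,C[v,u].round(3))
# extents
for nm,u,v,z in [("blue",282,250,.026),("grey",338,190,.024),("black",335,252,.02),("orange",354,225,.02)]:
    w=40;m=np.zeros((420,560),np.uint8)
    m[v-w//2:v+w//2,u-w//2:u+w//2]=((C[v-w//2:v+w//2,u-w//2:u+w//2,2]>0.010)*255)
    k,l,s,c=cv2.connectedComponentsWithStats(m); i=l[v,u]
    Q=C[l==i][:,:2].astype(np.float32); print(nm,(l==i).sum(),cv2.minAreaRect(Q*1000))
cv2.imwrite("pics/topcrop.png",cv2.resize(p[130:290,250:450,::-1],None,fx=4,fy=4,interpolation=cv2.INTER_CUBIC)[:600])
cv2.imwrite("pics/topstore.png",cv2.resize(p[140:280,60:200,::-1],None,fx=4,fy=4,interpolation=cv2.INTER_CUBIC))
E
```

```text
green [0.624 0.329 0.153]
red [0.474 0.341 0.148]
blue [ 0.465 -0.107  0.024]
grey [ 0.645 -0.263  0.024]
black [ 0.466 -0.257  0.015]
orange [ 0.545 -0.31   0.019]
tongF [ 0.636  0.232 -0.007]
tongN [0.479 0.23  0.001]
handle [ 0.498 -0.428  0.066]
bench [ 0.316 -0.123  1.209]
tape [ 0.793 -0.173  0.016]
gauge [ 0.48  -0.565  0.031]
blue 790 ((413.1007385253906, -108.11888122558594), (196.37864685058594, 67.07008361816406), 4.358171463012695)
grey 465 ((493.99993896484375, -213.99911499023438), (58.45100402832031, 395.97515869140625), 71.34690856933594)
black 133 ((392.17913818359375, -205.07272338867188), (46.44917297363281, 219.4445037841797), 54.9032096862793)
orange 126 ((545.446044921875, -309.43975830078125), (22.18063735961914, 43.63484573364258), 46.45175552368164)
```

View pics/topcrop.png

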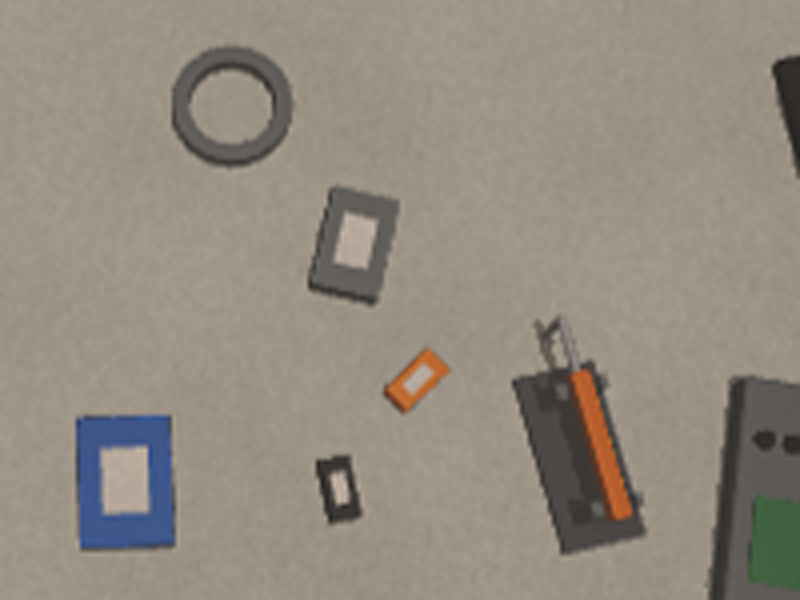

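View pics/topstore.png

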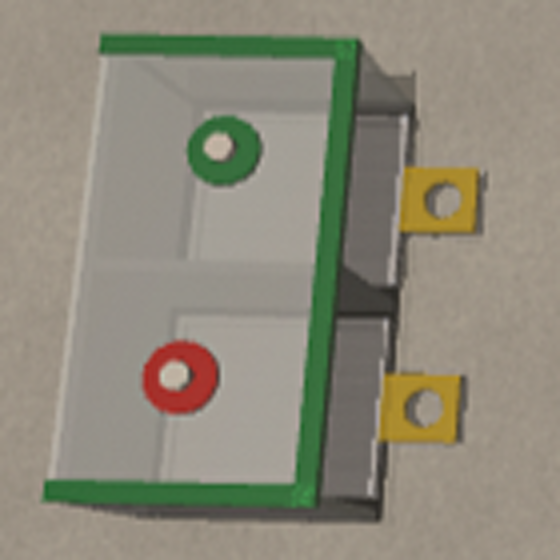

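The orange item measures 44×22, so it is the look-alike. The cases to stack are blue, grey and black. Next I'll get coarse poses, then a wrist look at the hook.

```bash
python3 - <<'E'
from h import *
def T(c,z,o,s=4): return px2z("top",o[0]+c[0]/s,o[1]+c[1]/s,z)
a=T((581,372),.068,(250,130));b=T((622,520),.068,(250,130))
print("hook",(a+b)/2,np.degrees(np.arctan2(*(a-b)[1::-1])),np.linalg.norm(a-b))
o=(60,140)
f=T((443,200),.026,o);n=T((425,408),.026,o);print("holes",f,n,np.linalg.norm(f-n),np.degrees(np.arctan2(*(f-n)[1::-1])))
e1=T((358,40),.138,o);e2=T((318,502),.138,o);print("roof front",e1,e2,np.linalg.norm(e1-e2),np.degrees(np.arctan2(*(e1-e2)[1::-1])))
h=(a+b)/2; yaw=np.arctan2(*(a-b)[1::-1])
d=np.array([np.cos(yaw),np.sin(yaw),0])
R=down(yaw+np.pi/2);print(R)
if R[:,0]@d>0: R=down(yaw-np.pi/2)
pos=h+0.08*d;pos[2]=.25
print(robot.ik(pos,R))
robot.goto(pos,R)
robot.move_gripper(0.5)
shot("wrist","w1"); shot("top","t1");print(robot.read_t())
E
```

```text
hook [ 0.49450242 -0.42809253  0.068     ] 14.283640832948636 0.10362844941162938
holes [0.62729262 0.2204736  0.026     ] [0.47572927 0.21900227 0.026     ] 0.15157049065587896 0.5561929638367695
roof front [0.70617198 0.2550537  0.138     ] [0.39870168 0.24826252 0.138     ] 0.30754528369748596 1.265302127706641
[[-0.96908622 -0.24672233  0.        ]
 [-0.24672233  0.96908622  0.        ]
 [-0.          0.         -1.        ]]
[-19.68522196  22.49467775   6.64879483   0.         -74.15411708
 -56.03113721]
4.8
```

View pics/w1.png

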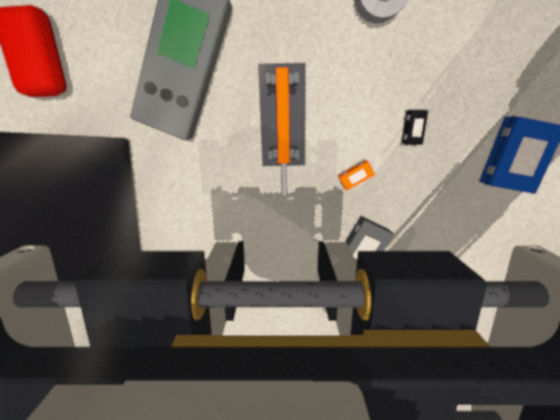

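The wrist view shows the hook handle from (282,68) at the rear to (284,163) at the rod end. It lies level on its rest.

```bash
python3 - <<'E'
from h import *
z=np.load("pics/w1.npz");pose=(z["pos"],z["rot"]);p=z["p"]
m=((p[:,:,0]>150)&(p[:,:,1]<120)&(p[:,:,2]<70)).astype(np.uint8)
m[:, :255]=0;m[:,315:]=0
C=cloud("wrist",z["d"],pose)
r=cv2.minAreaRect(np.argwhere(m)[:,::-1].astype(np.float32));print(r)
ends=[px2z("wrist",*e,.068,pose) for e in [(282.3,67),(284.3,163.5)]]
Q=np.array([px2z("wrist",u,v,.068,pose)[:2] for v,u in np.argwhere(m)],np.float32)*1000
rr=cv2.minAreaRect(Q);print(rr, np.median(C[m>0],0),np.percentile(C[m>0][:,2],[10,50,90]))
a,b=ends[1],ends[0];print((a+b)/2,np.degrees(np.arctan2(*(a-b)[1::-1])),np.linalg.norm(a-b))
E
```

```text
((282.7370910644531, 114.98157501220703), (96.21992492675781, 12.820993423461914), 88.56790161132812)
((495.835693359375, -425.67926025390625), (103.4031753540039, 14.277230262756348), 15.706422805786133) [ 0.51844767 -0.42006232  0.06872996] [0.06719266 0.06872996 0.06982387]
[ 0.49597777 -0.42497693  0.068     ] 15.69629881428531 0.10377571711601725
```

```bash
python3 - <<'E'
from h import *
yaw=np.radians(15.7);R=down(yaw+np.pi/2);c=np.array([.4956,-.4258])
robot.goto([*c,.15],R)
robot.servo_line([*c,.040],speed=.1)
robot.dwell(.2);print(robot.read_position(),robot.read_force())
robot.move_gripper(0.0);print(robot.read_grip_width(),robot.read_position(),robot.read_force())
np.savez("seat.npz",p=robot.read_position(),R=R,yaw=yaw)
robot.servo_line([*c,.10],speed=.08)
robot.servo_line([*c,.20],speed=.2);print(robot.read_force(),robot.read_grip_width())
# go to pre pull: look first
t=np.radians(90+1)
R2=down(t+np.pi/2)
h=np.array([.6273,.2205]);d=np.array([np.cos(t),np.sin(t)])
hp=h-d*(.09+.03)
print(robot.ik([*hp,.2],R2))
robot.goto([*hp,.2],R2)
shot("scene","s2");shot("top","t2");shot("wrist","w2");print(robot.read_t(),robot.read_qpos())
E
python3 -c "
import cv2
a=cv2.imread('pics/t2.png')[140:290,60:260];cv2.imwrite('pics/t2c.png',cv2.resize(a,None,fx=4,fy=4,interpolation=2))
a=cv2.imread('pics/s2.png')[70:210,290:460];cv2.imwrite('pics/s2c.png',cv2.resize(a,None,fx=4,fy=4,interpolation=2))"
```

```text
[ 0.49588246 -0.4259697   0.04064959] [ 0.54284993 -1.13647015  0.38915514]
0.15499726176011833 [ 0.49560206 -0.42578533  0.03999254] [-0.55612384  0.77910391  0.02332821]
[ 0.2152248   0.84146456 -1.52659749] 0.1588415454072052
[ 26.5869752   18.03201021  -6.54391605   0.         -65.42407374
 -25.5869752 ]
11.0833 [ 2.65006523e+01  1.80272332e+01 -6.54838421e+00  3.53274257e-03
 -6.54230398e+01 -2.55904495e+01]
```

View pics/t2c.png

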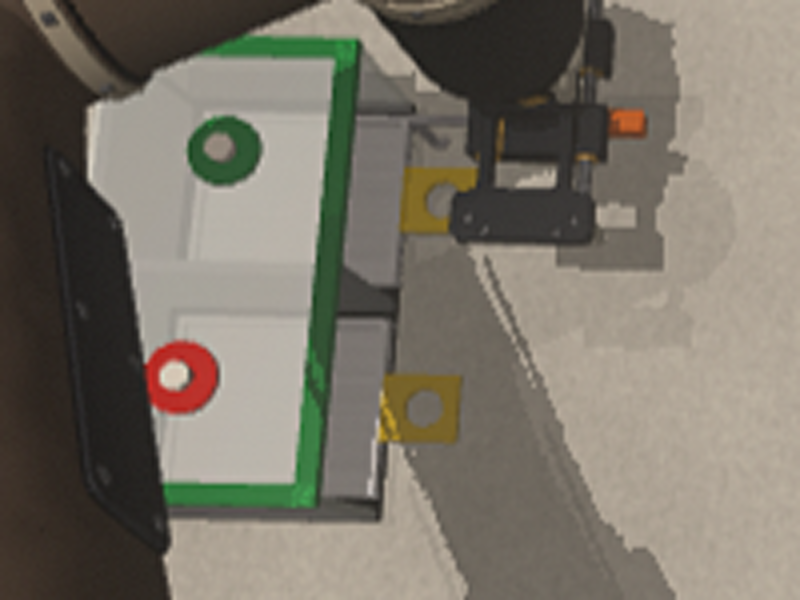

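View pics/s2c.png

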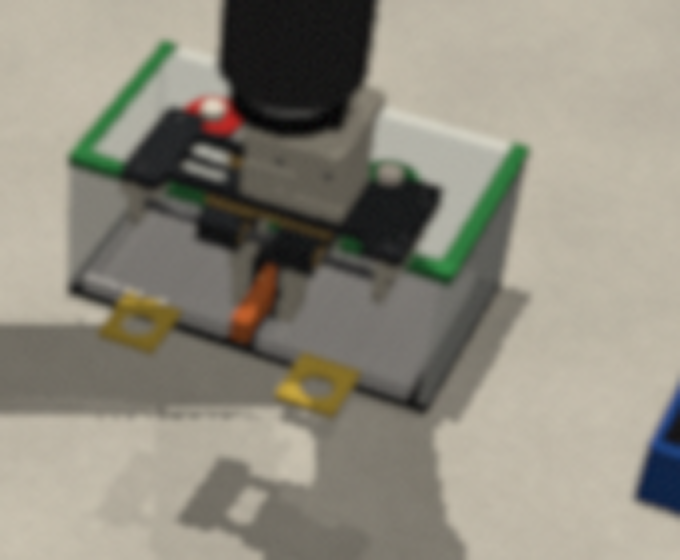

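View pics/w2.png

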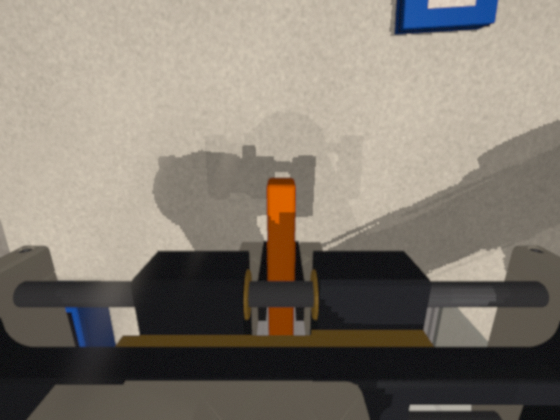

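```bash
python3 - <<'E'
from h import *
def S(u,v,z): return px2z("scene",290+u/4,70+v/4,z)
print("far hole",S(318,386,.026),"near",S(139,322,.026))
print("roof front L",S(76,158,.138),"R",S(450,275,.138))
z=np.load("pics/w2.npz");pose=(z["pos"],z["rot"])
print("handle rear",px2z("wrist",282,180,.228,pose),pose[0])
print(px2z("top",60+630/4,140+124/4,.222))
E
```

```text
far hole [0.63486246 0.21757516 0.026     ] near [0.48237444 0.2183195  0.026     ]
roof front L [0.40859658 0.24872073 0.138     ] R [0.70973976 0.25493374 0.138     ]
handle rear [0.6287878  0.04645617 0.228     ] [0.62954455 0.0994611  0.20001765]
[0.6275118  0.05422853 0.222     ]
```

The two fixed cameras disagree by about 6 mm on the hole's x position. I'll check with a close wrist view from above the store.

```bash
python3 - <<'E'
from h import *
t=np.radians(91);R2=down(t+np.pi/2)
robot.servo_line([.63,.10,.24],speed=.2)
robot.servo_line([.59,.315,.24],speed=.25)
shot("wrist","w3");print(robot.read_t())
E
```

```text
12.5083
```

View pics/w3.png

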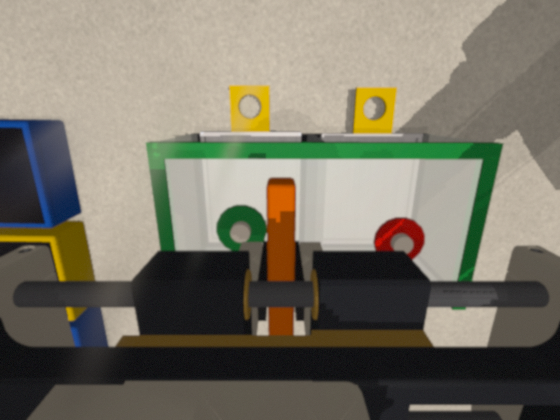

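```bash
python3 - <<'E'
from h import *
z=np.load("pics/w3.npz");pose=(z["pos"],z["rot"]);p=z["p"].astype(int)
m=((p[:,:,0]>140)&(p[:,:,2]<80)&(p[:,:,1]>100)).astype(np.uint8);m[140:]=0;m[:,:200]=0
cs,hr=cv2.findContours(m,cv2.RETR_CCOMP,cv2.CHAIN_APPROX_NONE)
for c,h in zip(cs,hr[0]):
    if cv2.contourArea(c)>100:
        M=cv2.moments(c);u,v=M['m10']/M['m00'],M['m01']/M['m00'];print("hole" if h[3]>=0 else "tongue",u,v,cv2.boundingRect(c),px2z("wrist",u,v,.026,pose))
m2=((p[:,:,1]>p[:,:,0]+50)&(p[:,:,1]>p[:,:,2]+30)).astype(np.uint8)
pts=[]
for u in range(175,480,5):
    col=np.where(m2[130:165,u])[0]
    if len(col): pts.append(px2z("wrist",u,130+col.min(),.138,pose)[:2])
vx,vy,x,y=cv2.fitLine(np.array(pts,np.float32),cv2.DIST_HUBER,0,.01,.01).ravel();print(np.degrees(np.arctan2(vy,vx)),pts[0],pts[-1])
r=np.where(m2[150,:])[0];print(r.min(),r.max(),px2z("wrist",r.min(),150,.138,pose),px2z("wrist",r.max(),150,.138,pose))
print(pose[0])
E
```

```text
tongue 373.6936404804095 109.8708407166765 (353, 88, 43, 45) [0.47696293 0.22584228 0.026     ]
hole 373.8787176516029 107.70645036693703 (362, 96, 25, 24) [0.47702142 0.22333744 0.026     ]
tongue 249.48556105610558 107.84436881188118 (229, 86, 41, 45) [0.628456   0.22607977 0.026     ]
hole 249.2130028735632 106.25897988505747 (238, 93, 24, 27) [0.62875973 0.22425575 0.026     ]
0.9767595 [0.6832281  0.25829868] [0.41831986 0.25465051]
149 499 [0.70689594 0.26481733 0.138     ] [0.39584554 0.25951463 0.138     ]
[0.59002583 0.31396136 0.23971483]
```

```bash
python3 - <<'E'
from h import *
t=np.radians(90.98);R2=down(t+np.pi/2);d=np.array([np.cos(t),np.sin(t)])
h=np.array([.6288,.2228]);c=h+d*(.003-.09)
robot.servo_line([.63,.10,.24],speed=.25)
robot.goto([*c,.12],R2)
robot.dwell(.2);f0=np.array(robot.read_force())
robot.servo_line([*c,.075],speed=.1)
shot("scene","s4");shot("wrist","w4");shot("top","t4");robot.dwell(.1)
print(f0,robot.read_force(),robot.read_position(),robot.read_t())
E
python3 -c "
import cv2
a=cv2.imread('pics/t4.png')[140:290,60:260];cv2.imwrite('pics/t4c.png',cv2.resize(a,None,fx=4,fy=4,interpolation=2))
a=cv2.imread('pics/s4.png')[100:200,310:430];cv2.imwrite('pics/s4c.png',cv2.resize(a,None,fx=6,fy=6,interpolation=2))"
```

```text
[ 0.30551618  0.46868842 -1.13487572] [ 0.63819923 -0.14446209 -1.2932348 ] [0.63066549 0.13600734 0.07573312] 15.15
```

View pics/s4c.png

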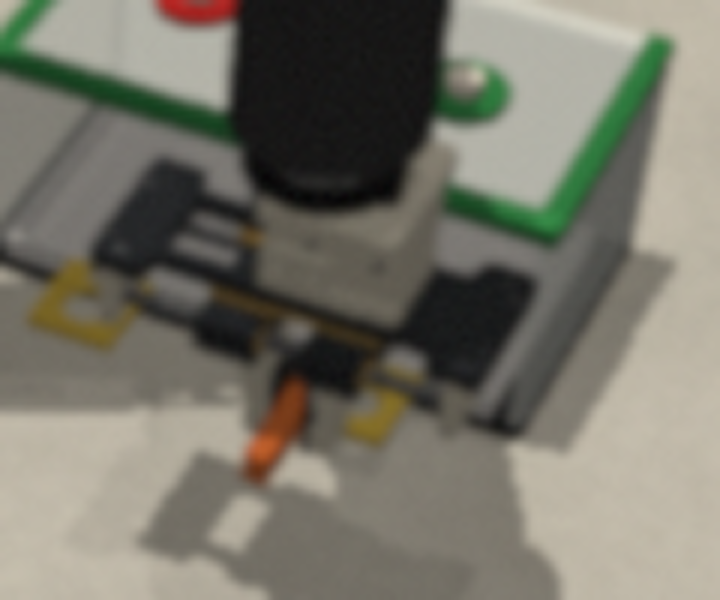

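View pics/t4c.png

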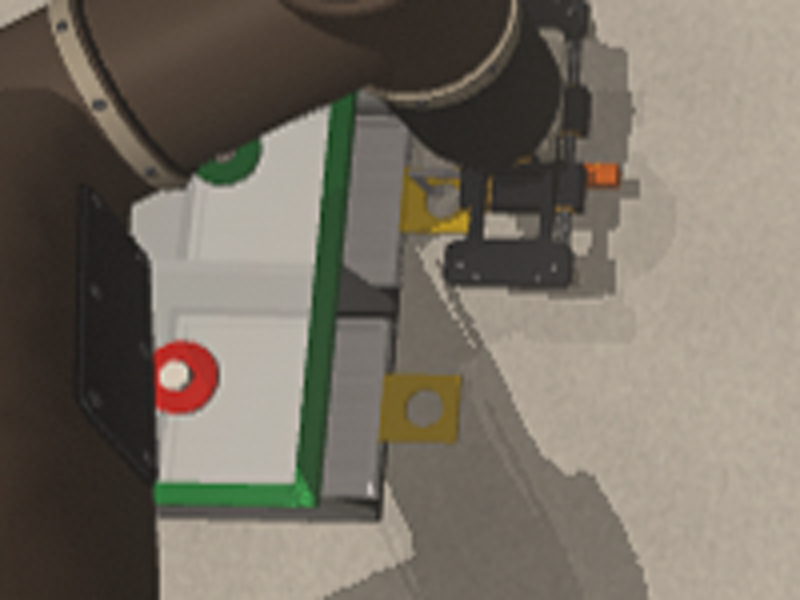

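```bash
python3 - <<'E'
from h import *
a=cv2.imread('pics/t4.png')[175:205,150:190];cv2.imwrite('pics/t4d.png',cv2.resize(a,None,fx=16,fy=16,interpolation=cv2.INTER_CUBIC))
t=np.radians(90.98);d=np.array([np.cos(t),np.sin(t)])
p=np.array([.63066549,.13600734])+.09*d
for q in [[*p,.098],[*p,.0445],[*(p-d*.0065),.048],[.6288,.2228,.026]]:
    print((w2px("top",np.array(q))-[150,175]+.5)*16)
E
```

```text
[196.72924672 124.86984488]
[282.52309022 209.55607071]
[313.6932913  204.89034757]
[327.9412952  239.50680581]
```

View pics/t4d.png

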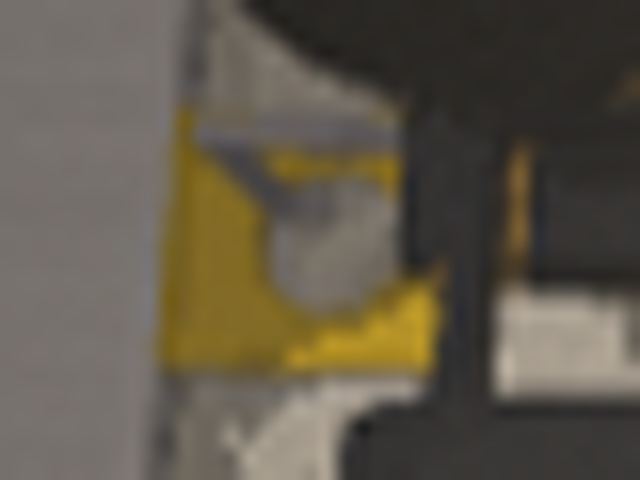

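The leg and barb appear where I predicted. The hole is about 1 mm lower-right of the estimate, so I'll correct for that, lower and draw a little.

```bash
python3 - <<'E'
from h import *
t=np.radians(90.98);R2=down(t+np.pi/2);d=np.array([np.cos(t),np.sin(t)])
h=np.array([.6276,.2219]);c=h+d*(.003-.09)
robot.servo_line([*c,.07],R2,speed=.05)
ok=True
for z in (.062,.055,.049,.043,.0375):
    robot.servo_line([*c,z],speed=.04);f=np.array(robot.read_force());print(z,f.round(2))
    if abs(f[2]+1.2)>6: ok=False;break
if ok:
    for s in (.005,.012,.02,.03,.04):
        q=c-d*s; robot.servo_line([*q,.0375],speed=.04);print(s,np.array(robot.read_force()).round(2))
shot("top","t5");shot("scene","s5");print(robot.read_t())
E
python3 -c "
import cv2
a=cv2.imread('pics/t5.png')[140:290,60:260];cv2.imwrite('pics/t5c.png',cv2.resize(a,None,fx=4,fy=4,interpolation=2))"
```

```text
0.062 [-0.02 -0.12 -0.99]
0.055 [ 0.61 -0.5  -2.02]
0.049 [-0.22  1.01 -0.83]
0.043 [-0.15 -1.28 -0.25]
0.0375 [-0.21 -0.49 -0.34]
0.005 [-0.18  0.23 -2.07]
0.012 [ 0.08  0.81 -1.38]
0.02 [ 0.11 -0.15 -1.25]
0.03 [-0.06  0.02 -1.25]
0.04 [ 0.86 -0.4  -0.72]
18.8167
```

View pics/t5c.png

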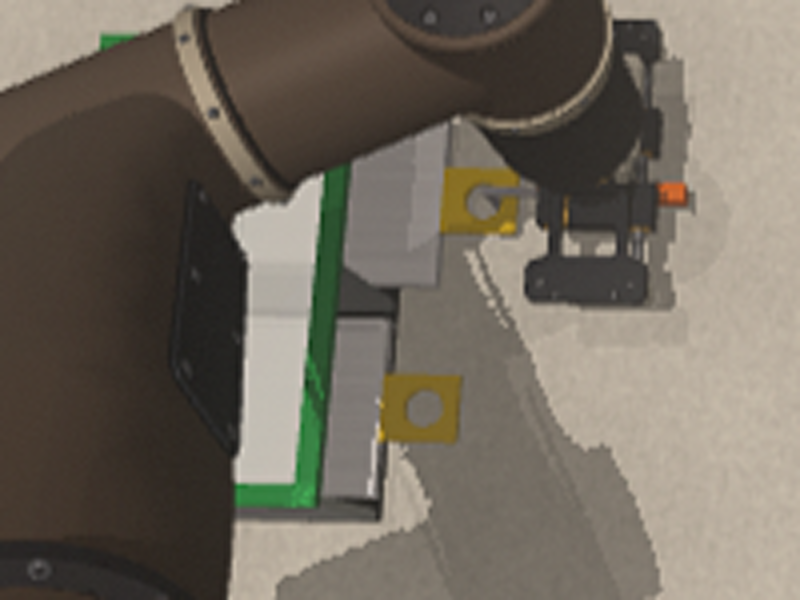

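The hook is engaged and the tray is following. I'll draw it out fully, disengage and return the hook.

```bash
python3 - <<'E'
from h import *
t=np.radians(90.98);R2=down(t+np.pi/2);d=np.array([np.cos(t),np.sin(t)])
h=np.array([.6276,.2219]);c=h+d*(.003-.09)
for s in (.08,.12,.15,.165,.169,.172,.175):
    q=c-d*s; robot.servo_line([*q,.0375],speed=.06);f=np.array(robot.read_force());print(s,f.round(2),robot.read_position())
    if f[1]>8: break
robot.dwell(.3)
shot("top","t6");print(robot.read_t())
q=q+d*.0125
robot.servo_line([*q,.0375],speed=.04);robot.dwell(.1);print(robot.read_force())
for z in (.045,.055,.065): robot.servo_line([*q,z],speed=.05);print(np.array(robot.read_force()).round(2))
robot.servo_line([*q,.15],speed=.15)
shot("top","t7");print(robot.read_t(),q)
E
python3 -c "
import cv2
for n in '67':
  a=cv2.imread(f'pics/t{n}.png')[140:290,100:300];cv2.imwrite(f'pics/t{n}c.png',cv2.resize(a,None,fx=4,fy=4,interpolation=2))"
```

```text
0.08 [ 0.53 -0.19 -0.78] [0.63048909 0.05459663 0.03755861]
0.12 [-0.1  -0.02 -1.38] [0.63109287 0.01458529 0.0375145 ]
0.15 [ 0.65 -0.37 -0.58] [ 0.63162959 -0.01557765  0.03753673]
0.165 [-0.34 -0.3  -1.24] [ 0.63186558 -0.03063935  0.03750923]
0.169 [ 0.07 -0.07 -0.78] [ 0.63197389 -0.03430664  0.03752598]
0.172 [-0.08 -0.44 -1.  ] [ 0.63203098 -0.03719833  0.03751072]
0.175 [ 0.43  8.11 -3.21] [ 0.63212815 -0.03877563  0.03716248]
22.6
[ 0.06707363  0.0532146  -1.42070618]
[-0.36  0.04 -1.08]
[ 0.43 -0.4  -0.89]
[-0.01 -0.25 -1.44]
24.9333 [ 0.6318673 -0.0275635]
```

View pics/t6c.png

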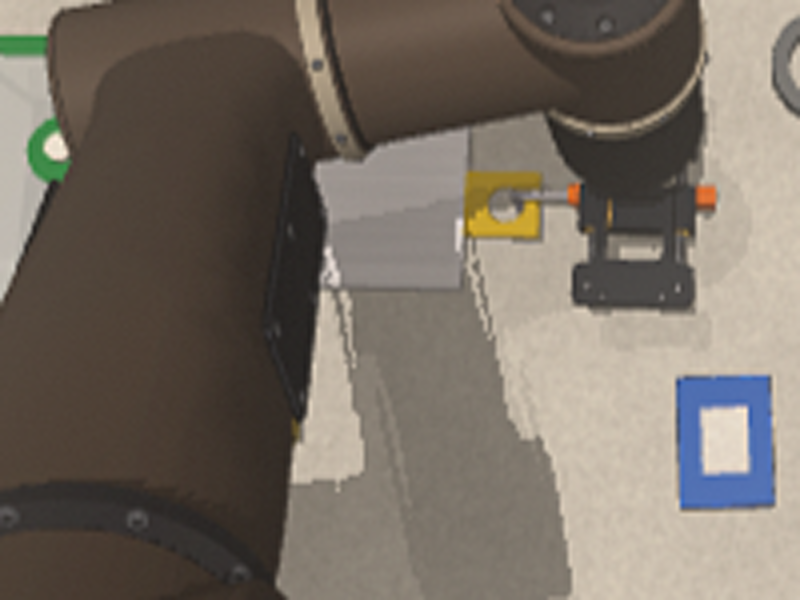

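View pics/t7c.png

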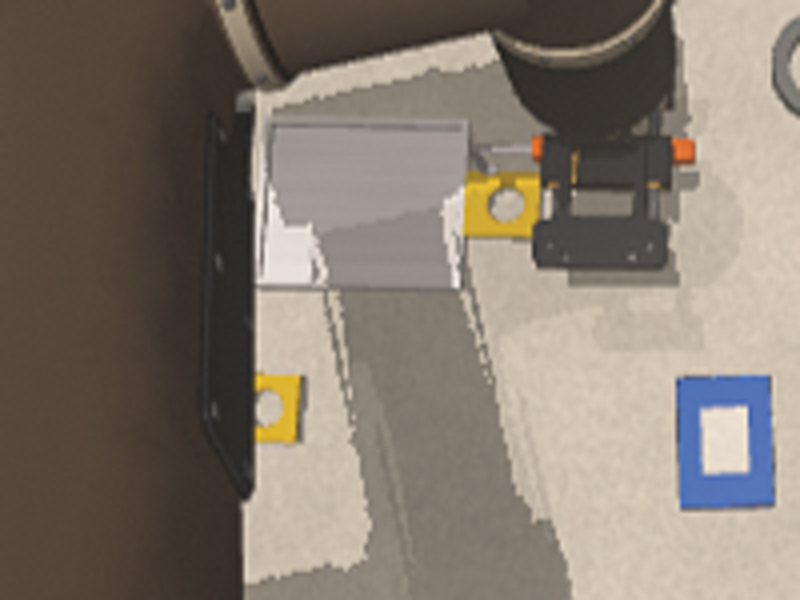

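The tray is fully out (end stop felt at 8 N) and the hook is free. Now I'll return the hook, checking for slip in the grip first.

```bash
python3 - <<'E'
from h import *
s=np.load("seat.npz");p=s["p"];R=s["R"]
q=robot.read_position()
robot.servo_line([q[0],q[1],.22],speed=.2)
robot.goto([p[0],p[1],.20],R)
P,_,pose=shot("wrist","w8");P=P.astype(int)
z=np.load("pics/w2.npz")["p"].astype(int)
for I in (z,P):
    m=(I[:,:,0]>140)&(I[:,:,1]<130)&(I[:,:,2]<70);m[240:]=0;m[:,:250]=0;m[:,310:]=0
    v,u=np.where(m);print(v.min(),np.median(u),len(u))
print(robot.read_t())
E
```

```text
184 279.0 973
183 281.0 1584
27.0333
```

View pics/w8.png

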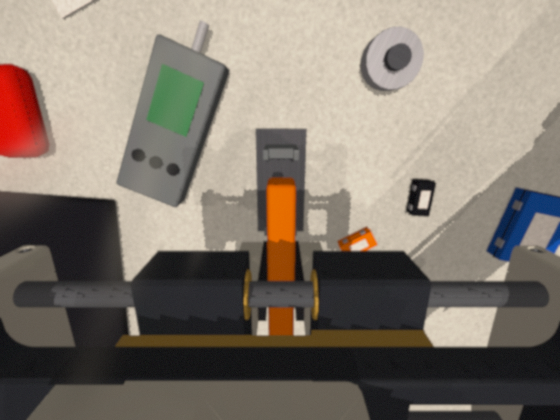

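No slip: the rear end is still at row ~183, and the handle lines up with the rest. Placing it.

```bash
python3 - <<'E'
from h import *
s=np.load("seat.npz");p=s["p"];R=s["R"]
robot.servo_line([p[0],p[1],.07],R,speed=.15)
for z in (.06,.05,.044,.041,.040):
    robot.servo_line([p[0],p[1],z],speed=.04);f=np.array(robot.read_force());print(z,f.round(2))
    if f[2]>8: break
robot.move_gripper(.45);robot.dwell(.2)
robot.servo_line([p[0],p[1],.15],speed=.12)
d=np.array([np.cos(s["yaw"]),np.sin(s["yaw"])])
robot.servo_line([p[0]+.08*d[0],p[1]+.08*d[1],.25],speed=.25)
robot.move_gripper(1.0)
P,_,pose=shot("wrist","w9")
m=((P[:,:,0]>150)&(P[:,:,1]<120)&(P[:,:,2]<70)).astype(np.uint8);m[:, :255]=0;m[:,315:]=0
Q=np.array([px2z("wrist",u,v,.068,pose)[:2] for v,u in np.argwhere(m)],np.float32)*1000
print(cv2.minAreaRect(Q),robot.read_t())
E
```

```text
0.06 [-0.38 -0.2  -0.74]
0.05 [ 0.36 -0.68 -1.16]
0.044 [-0.41  0.14 -1.19]
0.041 [-1.01 -0.55 -1.73]
0.04 [-0.99 -0.2  -0.87]
((495.8472595214844, -425.8994445800781), (101.835205078125, 13.023367881774902), 15.37673282623291) 33.2583
```

View pics/w9.png

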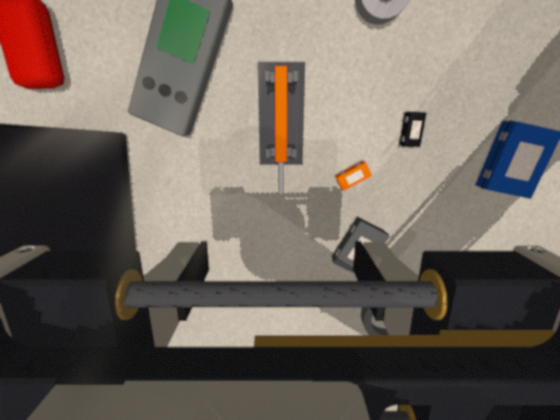

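The hook is back on its rest. Next, wrist views of the tray and the cases.

```bash
python3 - <<'E'
from h import *
t=np.radians(90.98);R2=down(t+np.pi/2)
robot.goto([.629,.235,.24],R2)
shot("wrist","w10")
Rb=down(np.radians(90)) # jaw along y
print(Rb[:,0])
robot.goto([.465+.08,-.15,.2],Rb)
shot("wrist","w11");print(robot.read_t(),robot.read_qpos())
E
```

```text
[-1.000000e+00  6.123234e-17  0.000000e+00]
37.1167 [ 4.51175736e+00  1.13981441e+01 -1.55872068e+01  2.47465424e-03
 -6.29887911e+01 -9.44091227e+01]
```

View pics/w10.png

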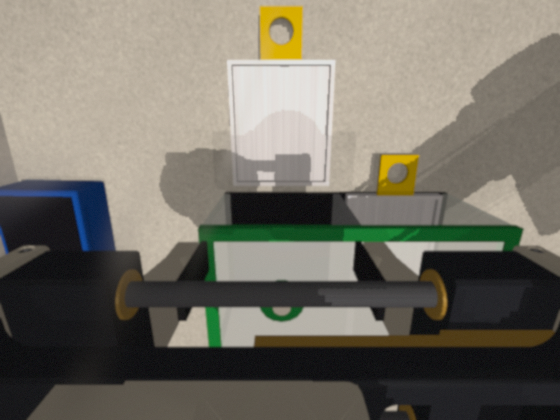

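View pics/w11.png

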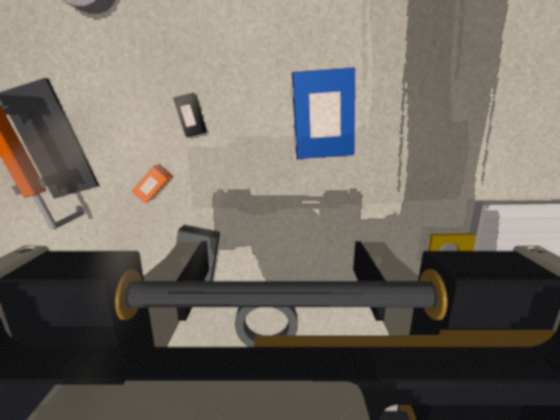

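```bash
cat >> h.py <<'E'
def rect(nm,box,fn,z):
    D=np.load(f"pics/{nm}.npz");pose=(D["pos"],D["rot"]);P=D["p"].astype(int)
    u0,v0,u1,v1=box;m=np.zeros((420,560),np.uint8);m[v0:v1,u0:u1]=fn(P)[v0:v1,u0:u1]
    m=cv2.morphologyEx(m,cv2.MORPH_OPEN,np.ones((2,2),np.uint8))
    k,l,s,c=cv2.connectedComponentsWithStats(m);i=1+np.argmax(s[1:,4])
    h=cv2.convexHull(np.argwhere(l==i)[:,::-1].astype(np.float32)).reshape(-1,2)
    Q=np.array([px2z("wrist",u,v,z,pose)[:2] for u,v in h],np.float32)*1000
    return s[i],cv2.minAreaRect(Q)
E
python3 - <<'E'
from h import *
D=np.load("pics/w10.npz");pose=(D["pos"],D["rot"])
Q=[px2z("wrist",u,v,.026,pose) for u,v in [(228,61),(335,61),(329,187),(232,187)]]
print(np.round(Q,4),np.mean(Q,0)); print("hole",px2z("wrist",280.5,31,.026,pose))
print("near hole",px2z("wrist",398,173,.026,pose))
blue=lambda P:(P[:,:,2]>P[:,:,0]+50)
print(rect("w11",(280,55,370,175),blue,.026))
dark=lambda P:P.max(2)<95
print(rect("w11",(165,85,215,145),dark,.02))
a=np.load("pics/w11.npz")["p"][50:180,160:370,::-1];cv2.imwrite("pics/w11c.png",cv2.resize(a,None,fx=3.8,fy=3.8,interpolation=2))
E
```

```text
[[0.6935 0.0947 0.026 ]
 [0.5689 0.0928 0.026 ]
 [0.5659 0.2437 0.026 ]
 [0.6941 0.2458 0.026 ]] [0.63056846 0.16924978 0.026     ]
hole [0.6328111  0.06293949 0.026     ]
near hole [0.47731481 0.22357072 0.026     ]
(array([ 294,   69,   62,   91, 3750], dtype=int32), ((465.9339294433594, -101.38591766357422), (91.15311431884766, 65.37870788574219), 4.094799518585205))
(array([184,  95,  24,  43, 470], dtype=int32), ((467.1192932128906, -249.52052307128906), (42.89931106567383, 24.69719696044922), 12.388862609863281))
```

View pics/w11c.png

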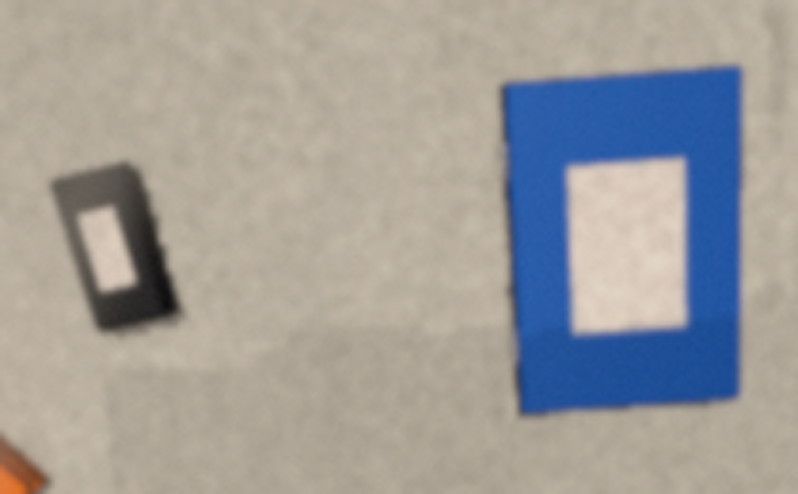

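```bash
python3 - <<'E'
from h import *
D=np.load("pics/w11.npz");pose=(D["pos"],D["rot"])
for nm,cs,z in [("blue label",[(567,166),(685,158),(688,327),(571,335)],.026),("blue top",[(507,85),(740,69),(738,397),(522,411)],.026),("black label",[(77,211),(110,204),(137,285),(104,293)],.02),("black top",[(53,183),(129,163),(166,313),(100,330)],.02)]:
    Q=np.array([px2z("wrist",160+(u+.5)/3.8-.5,50+(v+.5)/3.8-.5,z,pose)[:2] for u,v in cs])
    a=Q[0]-Q[3];b=Q[1]-Q[2];
    print(nm,Q.mean(0),np.degrees(np.arctan2(a[1],a[0]))%360-180,np.degrees(np.arctan2(b[1],b[0]))%360-180,(Q[1]-Q[0]),np.linalg.norm(a),np.linalg.norm(b),np.linalg.norm(Q[1]-Q[0]))
E
```

```text
blue label [ 0.46505489 -0.10188948] 3.2256773255931535 4.710708960512733 [-0.00216109  0.03317467] 0.04671879973749082 0.046601977982753034 0.03324498186332908
blue top [ 0.46481475 -0.10220744] 3.7092197623992718 4.105266057846194 [-0.00413803  0.0641157 ] 0.09017012551795914 0.09004517513907938 0.0642490955404966
black label [ 0.46544222 -0.25389822] 13.76021664368875 14.51376877430448 [-0.00193885  0.00978046] 0.023729671135730438 0.023424818141360007 0.009970783406580697
black top [ 0.46544722 -0.25237327] 12.989246257946377 9.927524071141363 [-0.00543331  0.02242846] 0.042516319640220165 0.04250548582393664 0.023077190061706408
```

```bash
cat >> h.py <<'E'
TR=np.array([.6305,.168]);RT=down(np.radians(180.98))
def pick(c,yaw_deg,z,op=1.0):
    R=down(np.radians(90+yaw_deg))
    robot.move_gripper(op)
    robot.goto([*c,.12],R)
    robot.servo_line([*c,.05],speed=.2)
    robot.servo_line([*c,z],speed=.06)
    robot.dwell(.1);print("f",np.array(robot.read_force()).round(1))
    robot.move_gripper(0.0);print("grip",robot.read_grip_width()*88,robot.read_position())
    robot.servo_line([*c,.06],speed=.08);robot.servo_line([*c,.2],speed=.25)
    print("f",np.array(robot.read_force()).round(1),robot.read_grip_width()*88)
E
python3 - <<'E'
from h import *
pick((.465,-.102),4.0,.0095)
shot("wrist","w12")
robot.goto([*TR,.2],RT)
shot("wrist","w13");shot("top","t13");print(robot.read_t())
E
```

```text
f [-0.2  0.4  0.1]
grip 65.6663197966526 [ 0.46507762 -0.10196047  0.00963765]
f [-0.5  0.2 -3. ] 66.1738424380842
42.6667
```

View pics/w13.png

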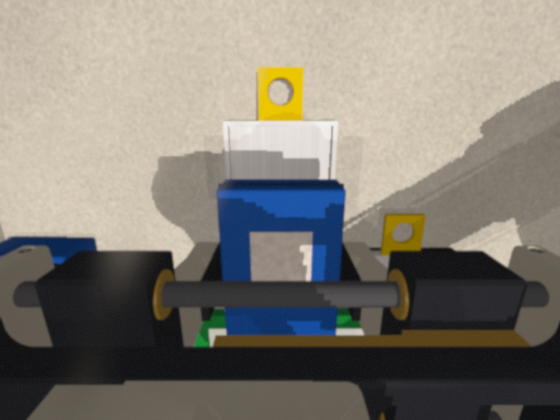

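View pics/t13.png

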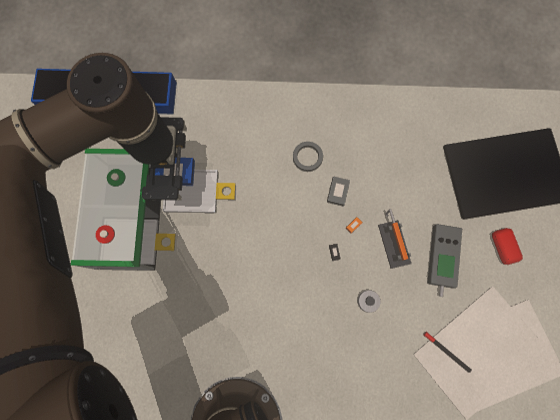

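```bash
python3 - <<'E'
from h import *
robot.servo_line([*TR,.08],RT,speed=.15)
for z in (.06,.045,.035,.031,.029,.0278):
    robot.servo_line([*TR,z],speed=.04);f=np.array(robot.read_force());print(z,f.round(2))
    if f[2]>4: break
shot("scene","s14")
robot.move_gripper(.84);robot.dwell(.2)
print(robot.read_force(),robot.read_grip_width())
robot.servo_line([*TR,.06],speed=.06)
robot.servo_line([*TR,.22],speed=.25)
robot.servo_line([TR[0],TR[1]+.075,.24],speed=.25)
shot("wrist","w15");print(robot.read_t())
E
```

```text
0.06 [-0.48  0.1  -2.65]
0.045 [ 0.21  0.35 -2.78]
0.035 [-0.25  0.68 -1.71]
0.031 [-0.15  0.46 -2.11]
0.029 [ 0.28 -0.02 -1.16]
0.0278 [ 0.06  0.44 -2.2 ]
[ 0.00579082 -0.14442512  0.4047107 ] 0.8394412452670941
48.6
```

View pics/w15.png

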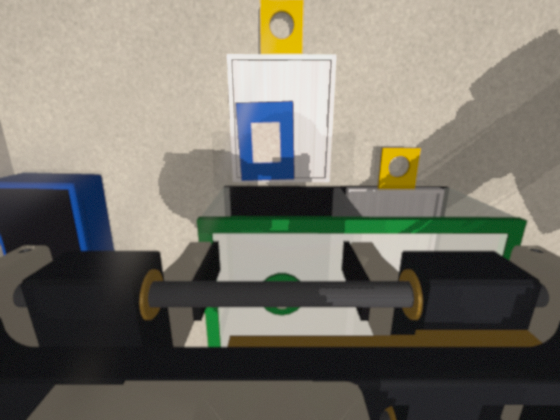

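The blue case lies off-centre in the tray, towards the left/rear corner (px 236–294, 100–180). It was either knocked or dragged, so I'll measure it.

```bash
python3 - <<'E'
from h import *
D=np.load("pics/w15.npz");pose=(D["pos"],D["rot"]);P=D["p"]
C=cloud("wrist",D["d"],pose)
m=(P[:,:,2].astype(int)>P[:,:,0].astype(int)+50);m[:95]=0;m[190:]=0;m[:,:225]=0;m[:,310:]=0
A=C[m];b=np.c_[A[:,:2]-A[:,:2].mean(0),np.ones(len(A))];print(np.percentile(A[:,2],[5,50,95]),np.linalg.lstsq(b,A[:,2],rcond=None)[0])
a=P[40:200,210:350,::-1];cv2.imwrite("pics/w15c.png",cv2.resize(a,None,fx=3.7,fy=3.7,interpolation=2))
E
```

```text
[0.0437399  0.04502056 0.04630872] [-0.05793222 -0.05445972  0.04654029]
```

View pics/w15c.png

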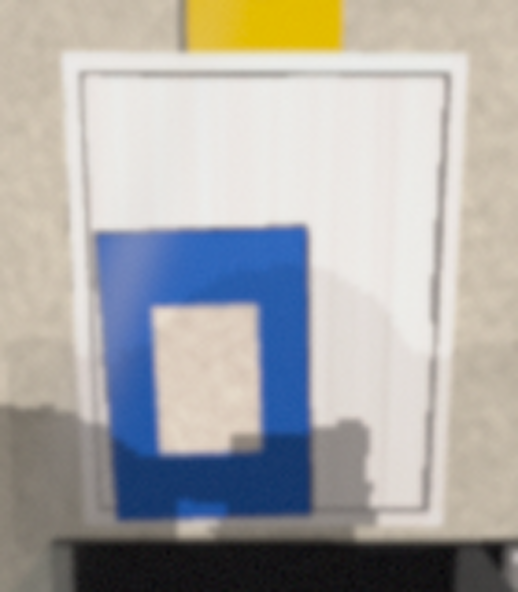

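```bash
python3 - <<'E'
from h import *
D=np.load("pics/w15.npz");pose=(D["pos"],D["rot"])
for nm,cs,z in [("label",[(151,306),(257,303),(262,453),(159,455)],.044),("top",[(96,232),(307,227),(312,515),(117,518)],.044),("rim",[(63,52),(467,56),(448,525),(86,525)],.026)]:
    Q=np.array([px2z("wrist",210+(u+.5)/3.7-.5,40+(v+.5)/3.7-.5,z,pose)[:2] for u,v in cs])
    a=Q[3]-Q[0];b=Q[2]-Q[1]
    print(nm,Q.mean(0).round(4),[np.degrees(np.arctan2(k[1],k[0])) for k in (a,b)],np.linalg.norm(a),np.linalg.norm(Q[1]-Q[0]))
E
```

```text
label [0.6472 0.1951] [np.float64(92.48023420485669), np.float64(92.96186513061187)] 0.04726114490391407 0.033538582589928666
top [0.6469 0.1944] [np.float64(92.86326825220885), np.float64(92.82980857286942)] 0.09055301059464126 0.06543290191990214
rim [0.6285 0.1714] [np.float64(90.97177883240926), np.float64(91.75586254974439)] 0.15049177990922166 0.12581506166315315
```

```bash
python3 - <<'E'
from h import *
c=(.647,.1945);R=down(np.radians(182.8));TR=np.array([.6295,.1695])
robot.move_gripper(1.0)
robot.servo_line([*c,.22],R,speed=.25)
robot.servo_line([*c,.07],speed=.2)
robot.servo_line([*c,.0295],speed=.05);print(np.array(robot.read_force()).round(2))
robot.move_gripper(0);print(robot.read_grip_width()*88)
robot.servo_line([*c,.036],speed=.04)
robot.servo_line([*TR,.036],RT,speed=.06)
for z in (.033,.031,.0298,.029):
    robot.servo_line([*TR,z],speed=.03);f=np.array(robot.read_force());print(z,f.round(2))
    if f[2]>4: break
robot.move_gripper(.86);robot.dwell(.3)
robot.servo_line([*TR,.06],speed=.05);robot.dwell(.1)
shot("wrist","w16")
robot.servo_line([*TR,.22],speed=.25)
robot.servo_line([TR[0],TR[1]+.075,.24],speed=.25)
shot("wrist","w17");print(robot.read_t())
P=np.load("pics/w17.npz")["p"]
a=P[40:200,210:350,::-1];cv2.imwrite("pics/w17c.png",cv2.resize(a,None,fx=3.7,fy=3.7,interpolation=2))
E
```

```text
[0.15 0.17 0.31]
66.4194393571964
0.033 [-0.88  0.07 -2.59]
0.031 [-0.63  0.05 -1.61]
0.0298 [ 0.11 -0.92 -1.08]
0.029 [-3.3  -0.66  5.83]
56.8
```

View pics/w17c.png

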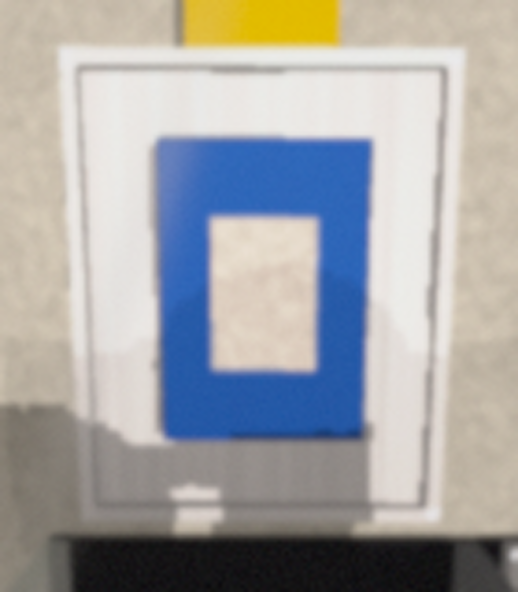

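The blue case is now centred. Next, a close view of the grey and black cases.

```bash
python3 - <<'E'
from h import *
D=np.load("pics/w17.npz");pose=(D["pos"],D["rot"])
Q=np.array([px2z("wrist",210+(u+.5)/3.7-.5,40+(v+.5)/3.7-.5,.044,pose)[:2] for u,v in [(209,215),(319,214),(318,370),(211,372)]])
print(Q.mean(0),[np.degrees(np.arctan2(k[1],k[0])) for k in (Q[3]-Q[0],Q[2]-Q[1])])
robot.goto([.715,-.26,.18],down(np.radians(90)))
shot("wrist","w18");print(robot.read_t())
P=np.load("pics/w18.npz")["p"]
a=P[40:220,180:380,::-1];cv2.imwrite("pics/w18c.png",cv2.resize(a,None,fx=3.3,fy=3.3,interpolation=2))
E
```

```text
[0.6283377  0.16946386] [np.float64(90.98715884710897), np.float64(91.57537827400249)]
58.7167
```

View pics/w18.png

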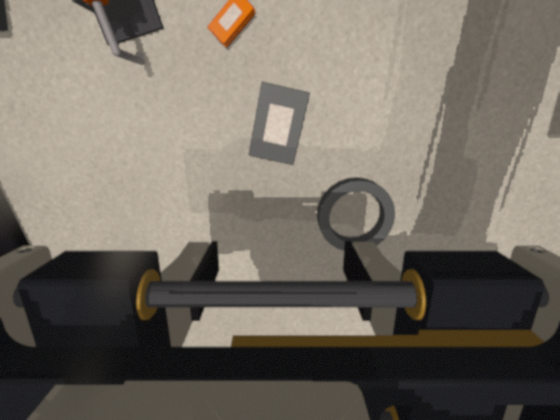

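View pics/w18c.png

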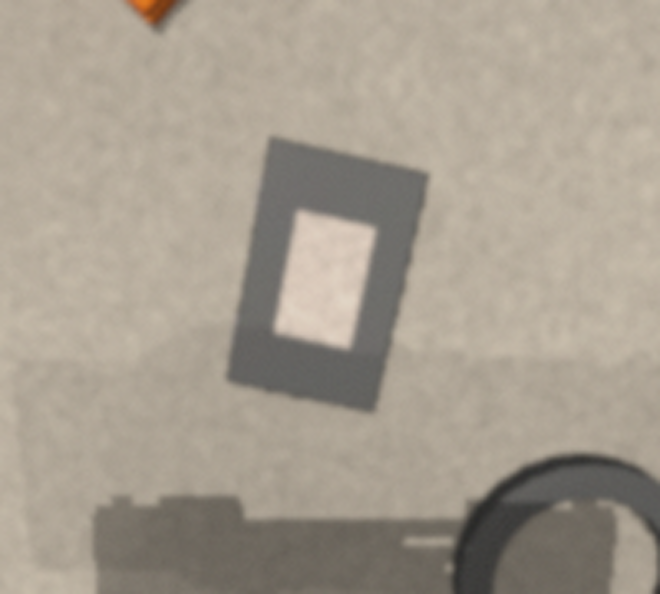

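```bash
cat >> h.py <<'E'
def quad(nm,cs,z,o,s):
    D=np.load(f"pics/{nm}.npz");pose=(D["pos"],D["rot"])
    Q=np.array([px2z("wrist",o[0]+(u+.5)/s-.5,o[1]+(v+.5)/s-.5,z,pose)[:2] for u,v in cs])
    return Q.mean(0).round(4),[np.degrees(np.arctan2(k[1],k[0])).round(1) for k in (Q[3]-Q[0],Q[2]-Q[1])],np.linalg.norm(Q[3]-Q[0]),np.linalg.norm(Q[1]-Q[0])
E
python3 - <<'E'
from h import *
print(quad("w18",[(270,137),(428,174),(373,410),(230,379)],.024,(180,40),3.3))
print(quad("w18",[(296,210),(376,226),(350,349),(273,331)],.024,(180,40),3.3))
E
```

```text
(array([ 0.6443, -0.2622]), [np.float64(-11.1), np.float64(-12.3)], np.float64(0.0746380256418036), np.float64(0.049493406072889275))
(array([ 0.6445, -0.2626]), [np.float64(-11.9), np.float64(-11.7)], np.float64(0.03766998946035674), np.float64(0.025364571440811133))
```

```bash
cat >> h.py <<'E'
B=np.array([.6285,.1695]);RB=down(np.radians(181.2))
def place(z0,op,c=B):
    robot.goto([*c,.22],RB)
    robot.servo_line([*c,z0+.03],RB,speed=.15)
    for dz in (.012,.006,.003,.0015,.0005,-.0005):
        robot.servo_line([*c,z0+dz],speed=.03);f=np.array(robot.read_force());print(dz,f.round(2))
        if f[2]>3: break
    robot.move_gripper(op);robot.dwell(.3)
    z=robot.read_position()[2]
    robot.servo_line([*c,z+.03],speed=.05)
    robot.servo_line([*c,.22],speed=.25)
    robot.servo_line([c[0],c[1]+.075,.24],speed=.25)
E
python3 - <<'E'
from h import *
pick((.6444,-.2624),-11.7,.009,.85)
place(.053,.72)
P,_,_=shot("wrist","w19");print(robot.read_t())
cv2.imwrite("pics/w19c.png",cv2.resize(P[40:200,210:350,::-1],None,fx=3.7,fy=3.7,interpolation=2))
robot.goto([.54,-.25,.16],down(np.radians(102)))
P,_,_=shot("wrist","w20");print(robot.read_t())
E
```

```text
f [ 0.1  0.3 -0.5]
grip 50.101743255563555 [ 0.64449513 -0.2623502   0.00918147]
f [-0.3  1.3 -3.5] 49.55515270745926
0.012 [ 0.68  0.43 -1.99]
0.006 [ 0.97 -0.22 -2.08]
0.003 [ 0.38  0.44 -1.75]
0.0015 [-0.83  0.21 -2.19]
0.0005 [ 0.79 -0.72 -1.85]
-0.0005 [-1.91 -0.54  3.49]
70.3833
72.275
```

View pics/w19c.png

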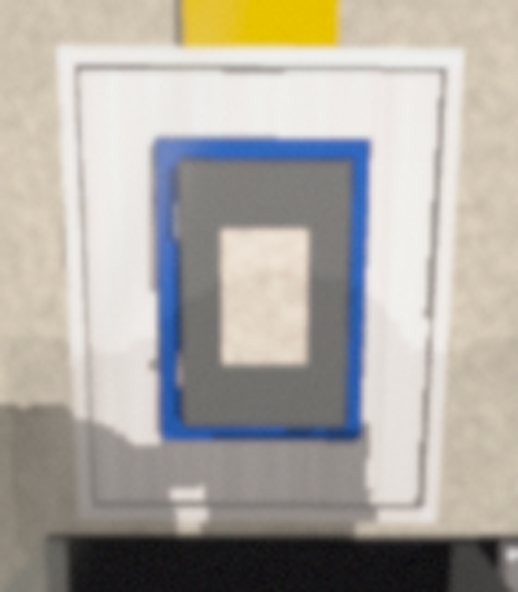

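View pics/w20.png

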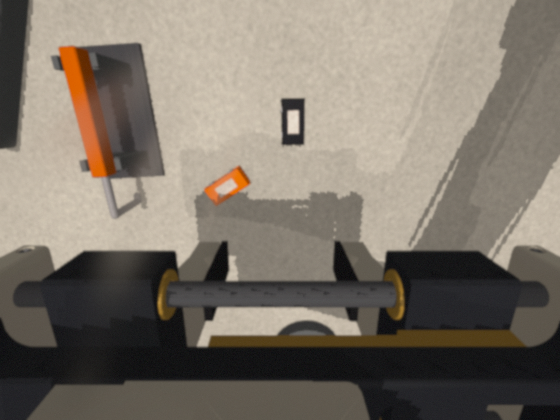

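```bash
python3 - <<'E'
from h import *
print("grey",quad("w19",[(220,228),(310,228),(308,366),(221,366)],.068,(210,40),3.7))
print("blue",quad("w19",[(155,138),(370,140),(360,437),(162,438)],.044,(210,40),3.7))
P=np.load("pics/w20.npz")["p"]
cv2.imwrite("pics/w20c.png",cv2.resize(P[80:165,250:340,::-1],None,fx=7,fy=7,interpolation=2))
E
```

```text
grey (array([0.6289, 0.1699]), [np.float64(91.0), np.float64(91.2)], np.float64(0.03900409847635212), np.float64(0.0260022613685464))
blue (array([0.6297, 0.1692]), [np.float64(91.0), np.float64(90.9)], np.float64(0.09063503849068819), np.float64(0.06511457032537592))
```

View pics/w20c.png

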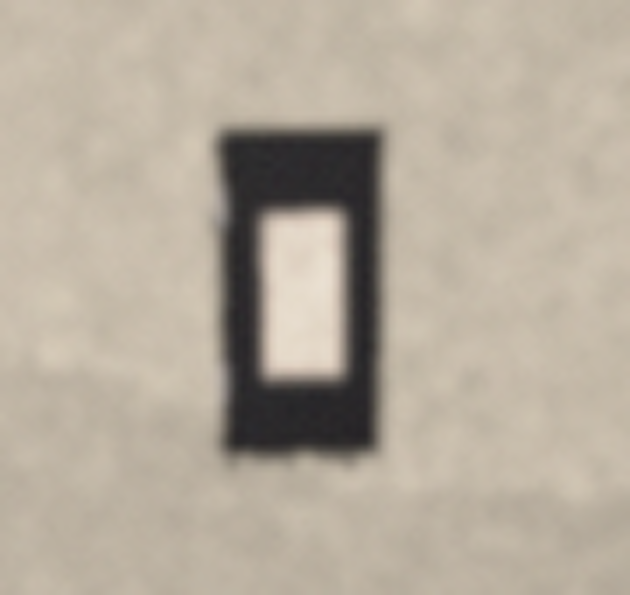

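```bash
python3 - <<'E'
from h import *
r=quad("w20",[(259,208),(346,208),(346,381),(261,381)],.02,(250,80),7);print(r)
y=(np.mean(r[1])+90)%180-90;print(y)
pick(r[0],y,.007,.5)
place(.068+.007,.4,c=np.array([.6289,.1697]))
P,_,_=shot("wrist","w21");print(robot.read_t())
cv2.imwrite("pics/w21c.png",cv2.resize(P[40:200,210:350,::-1],None,fx=3.7,fy=3.7,interpolation=2))
shot("top","t21")
E
```

```text
(array([ 0.4655, -0.2535]), [np.float64(13.2), np.float64(13.2)], np.float64(0.023565015189867783), np.float64(0.012164361261359823))
13.200000000000003
f [-0.3  0.3  0.6]
grip 21.77621894020487 [ 0.46558825 -0.25349134  0.00715605]
f [-0.6  0.  -0.3] 21.55723593768938
0.012 [ 0.9  -0.63 -0.55]
0.006 [-0.59  1.17 -0.11]
0.003 [-0.57 -0.41  0.12]
0.0015 [-0.06 -0.57 -0.12]
0.0005 [ 0.3  -0.19 -1.51]
-0.0005 [-3.17  0.48  4.72]
84.15
```

View pics/w21c.png

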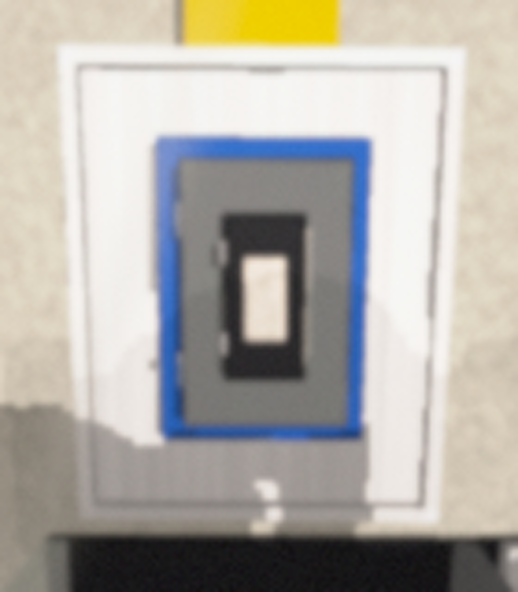

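View pics/t21.png

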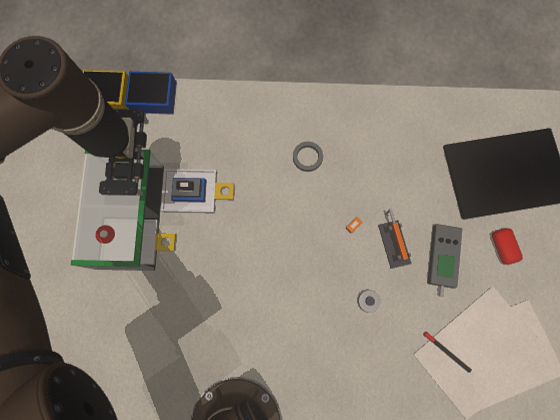

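The pile is aligned and black is centred. Now I'll push the tray home with shut fingers on the tongue's end face.

```bash
python3 - <<'E'
from h import *
t=np.radians(90.98);d=np.array([np.cos(t),np.sin(t)])
h=np.array([.6312,.0615]);R=down(t+np.pi/2)
P=lambda s,z:[*(h+d*s),z]   # s relative to hole (out)
robot.move_gripper(0)
robot.servo_line([.631,0,.24],speed=.25)
robot.servo_line(P(-.075,.2),R,speed=.2)
robot.servo_line(P(-.075,.013),speed=.15)
robot.dwell(.1);f0=np.array(robot.read_force());print(f0.round(2),robot.read_position())
s=-.075;log=[]
while s<-.02:
    s+=.003;robot.servo_line(P(s,.013),speed=.03);f=np.array(robot.read_force())
    log.append((round(s,3),f[1].round(2)))
    if f[1]-f0[1]<-1.: break
print(log)
shot("top","t22");shot("scene","s22");print(robot.read_t())
E
python3 -c "
import cv2
a=cv2.imread('pics/s22.png')[90:240,290:460];cv2.imwrite('pics/s22c.png',cv2.resize(a,None,fx=4,fy=4,interpolation=2))
a=cv2.imread('pics/t22.png')[140:290,100:300];cv2.imwrite('pics/t22c.png',cv2.resize(a,None,fx=4,fy=4,interpolation=2))"
```

```text
[ 0.79 -0.38 -0.4 ] [ 0.63312703 -0.01332784  0.01402017]
[(-0.072, np.float64(0.17)), (-0.069, np.float64(0.04)), (-0.066, np.float64(0.4)), (-0.063, np.float64(0.18)), (-0.06, np.float64(-1.24)), (-0.057, np.float64(0.49)), (-0.054, np.float64(-0.27)), (-0.051, np.float64(-0.85)), (-0.048, np.float64(-0.01)), (-0.045, np.float64(0.3)), (-0.042, np.float64(0.21)), (-0.039, np.float64(-0.43)), (-0.036, np.float64(-0.24)), (-0.033, np.float64(0.16)), (-0.03, np.float64(-0.08)), (-0.027, np.float64(-0.21)), (-0.024, np.float64(0.11)), (-0.021, np.float64(-0.52)), (-0.018, np.float64(-0.24))]
92.8
```

View pics/t22c.png

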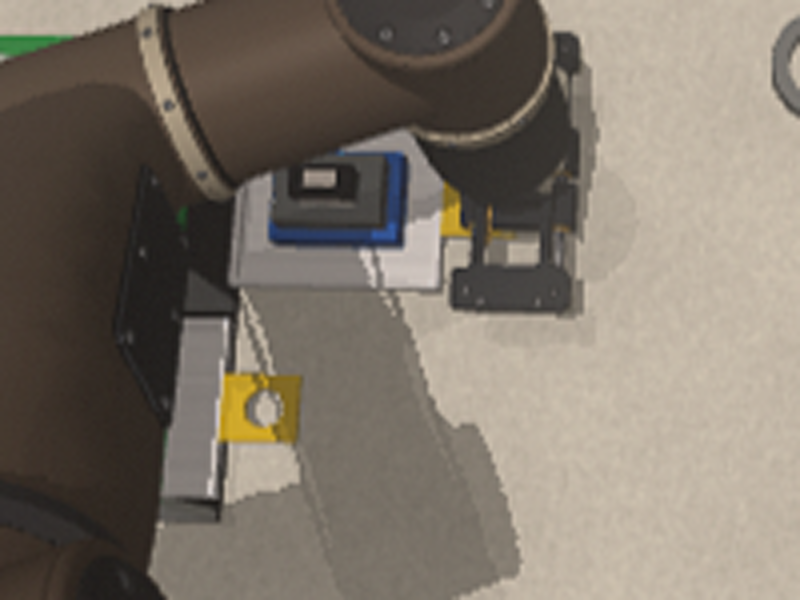

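View pics/s22c.png

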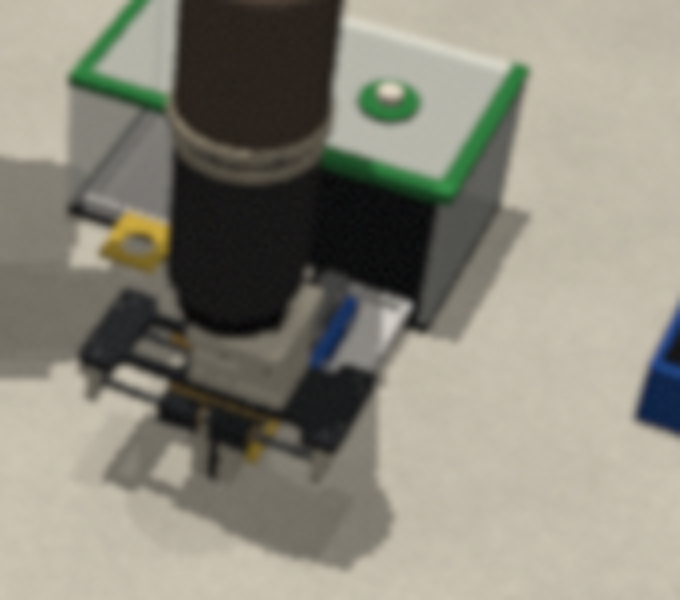

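```bash
python3 - <<'E'
from h import *
t=np.radians(90.98);d=np.array([np.cos(t),np.sin(t)])
h=np.array([.6312,.0615])
P=lambda s,z:[*(h+d*s),z]
for s in (.03,.08,.115): robot.servo_line(P(s,.013),speed=.05);print(s,np.array(robot.read_force()).round(2))
while s<.145:
    s+=.002;robot.servo_line(P(s,.013),speed=.02);robot.dwell(.05);f=np.array(robot.read_force());print(round(s,3),f.round(2),np.array(robot.read_position()).round(4))
    if f[1]<-6: break
shot("top","t23");print(robot.read_t())
robot.dwell(.2)
robot.servo_line(P(s-.04,.013),speed=.08)
robot.servo_line(P(s-.06,.2),speed=.2)
robot.goto([.50,-.1,.25],down(np.radians(90)))
shot("top","t24");shot("scene","s24");print(robot.read_t())
E
python3 -c "
import cv2
a=cv2.imread('pics/s24.png')[70:210,290:460];cv2.imwrite('pics/s24c.png',cv2.resize(a,None,fx=4,fy=4,interpolation=2))
a=cv2.imread('pics/t24.png')[140:280,60:200];cv2.imwrite('pics/t24c.png',cv2.resize(a,None,fx=4,fy=4,interpolation=2))"
```

```text
0.03 [0.53 0.64 0.93]
0.08 [-0.4  -0.37  0.04]
0.115 [ 1.    0.24 -0.64]
0.117 [-0.53 -0.25  0.75] [0.6292 0.1784 0.013 ]
0.119 [ 0.29 -0.43  1.04] [0.6292 0.1805 0.013 ]
0.121 [-0.06 -0.94  0.22] [0.6292 0.1826 0.013 ]
0.123 [-0.   -0.19 -0.36] [0.629  0.1847 0.013 ]
0.125 [-0.08  0.23 -0.37] [0.629  0.1866 0.013 ]
0.127 [-0.49  0.55  0.29] [0.629  0.1886 0.013 ]
0.129 [-0.47 -0.03  0.73] [0.629  0.1906 0.013 ]
0.131 [ 0.12  0.25 -0.67] [0.629  0.1926 0.013 ]
0.133 [ 2.32 -6.61  0.66] [0.6289 0.1931 0.013 ]
98.6583
101.8583
```

View pics/t24c.png

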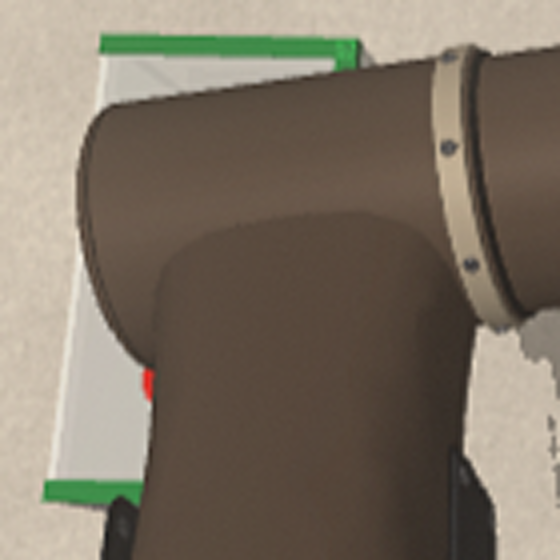

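View pics/s24c.png

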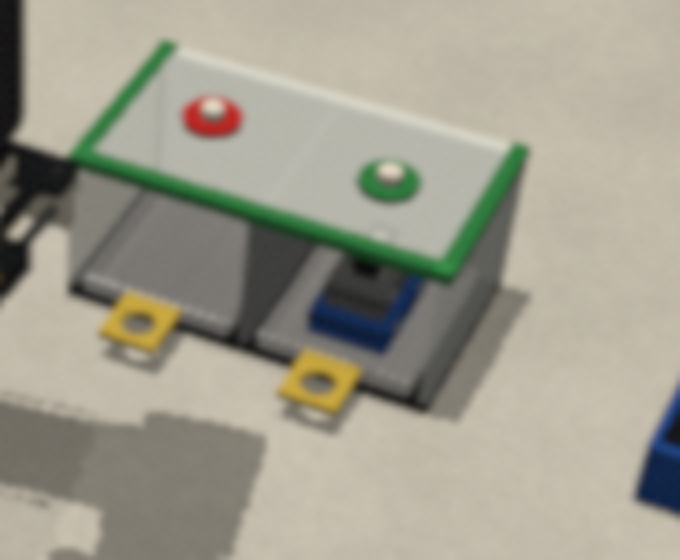

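View pics/t24.png

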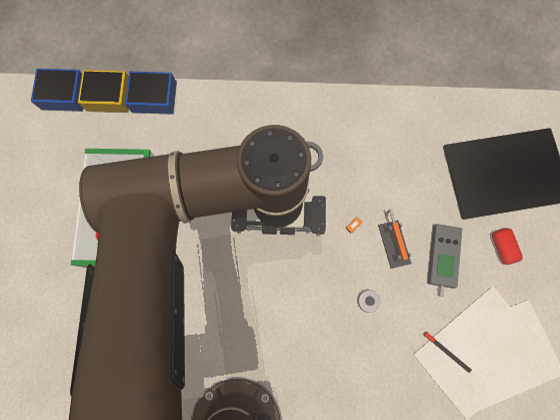

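The end stop was felt and the pile is intact. One last wrist check through the clear roof.

```bash
python3 - <<'E'
from h import *
robot.goto([.63,.29,.27],down(np.radians(180.98)))
P,_,pose=shot("wrist","w25");p=P.astype(int)
m=((p[:,:,0]>140)&(p[:,:,2]<80)&(p[:,:,1]>100)).astype(np.uint8);m[160:]=0;m[:,:200]=0
cs,hr=cv2.findContours(m,cv2.RETR_CCOMP,cv2.CHAIN_APPROX_NONE)
for c,h in zip(cs,hr[0]):
    if cv2.contourArea(c)>100:
        M=cv2.moments(c);u,v=M['m10']/M['m00'],M['m01']/M['m00'];print("hole" if h[3]>=0 else "tongue",px2z("wrist",u,v,.026,pose))
robot.goto([.63,.44,.27],down(np.radians(180.98))) if robot.ik([.63,.44,.27],down(np.radians(180.98))) is not None else None
shot("wrist","w26");shot("scene","s26");print(robot.read_t())
E
```

```text
tongue [0.62880012 0.22974366 0.026     ]
hole [0.62911503 0.2271014  0.026     ]
tongue [0.47732284 0.22441303 0.026     ]
hole [0.47731994 0.22333376 0.026     ]
104.1833
```

View pics/w26.png

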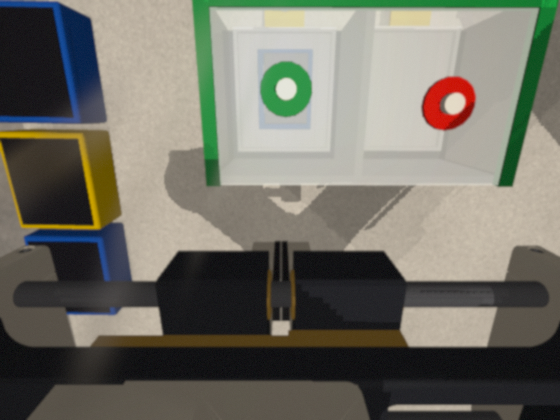

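View pics/s26.png

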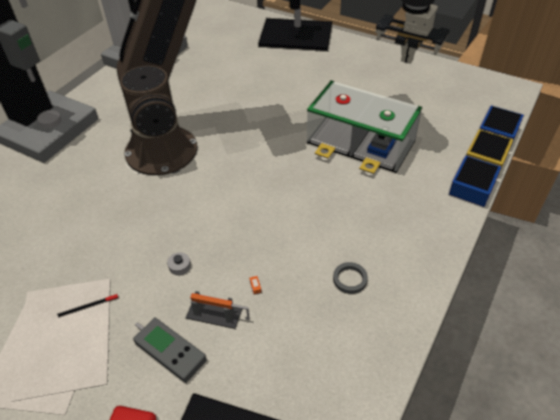

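```bash
python3 - <<'E'
from rig import robot
print(robot.read_qvel()); robot.job_done()
E
```

```text
[-0.43702095 -0.49187931 -0.33379818 -0.00282244  0.0333664   0.15151945]
the job is handed in; nothing more can be done
```

I handed the job in at about 104 s; no verdict was reported. The hook drew out the green-tagged far tray to its end stop and went back on its rest. I stacked blue, grey and black in the tray, then pushed it home until the end stop was felt at about 6.6 N.

There was no third-size orange case on the bench. The only orange piece measured 44 × 22 mm, so I took it for the look-alike and left it alone.

**Last checks**
- **Tray:** the far tray's finger hole is at y = 0.227, within about 1 mm of the estimated shut position. The near tray's hole has not moved.
- **Pile:** before the push, grey was within about 1 mm of centre on blue, black looked centred on grey, and long sides were within 0.5° of parallel. After the push, the pile looks intact through the roof, but I did not measure it again there.
- **Hook:** measured on its rest within 1 mm of where it started, just after I put it back.
- **Instruments:** the tape roll, force gauge and load cell look unmoved in the last scene picture.

**What went wrong or disagreed**
- **Blue case:** after I first set it down, it was found shifted about 3 cm into a corner of the tray, probably the announced knock. I re-gripped and centred it before stacking.
- **Finger hole position:** the scene camera was about 5 mm off the top and wrist cameras in x. I used the top and wrist values, and the hook went in without contact.

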